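# Put the polishing bar and ring clamp away in the bench chest

## Robot

A 7-joint arm with a two-finger parallel gripper is mounted at the origin on a cart in front of the work surface, level with it; the furniture and walls round the work are solid. World frame = base frame: x ahead of the robot, y to its left, z up, the work surface at z = 0. Lengths are in m, angles in rad, forces in N, time in s.
With the tool pointing down it reaches from about 0.425 to 0.925 m from the base axis. Payload 6.8 kg.
Tool frame: the origin (TCP) lies on the centre line of the jaws, within the pads' length; the fingertips stand 11 mm ahead of it and the grasp point (between the pads) lies 8 mm behind it; z points along the fingers, y is the direction in which the jaws open and shut (so a half turn about z gives the same grasp; the last joint's range is limited). The gripper opens to 85 mm and grips with 20 to 120 N. Pads are 22 mm wide; open, the fingers measure 114 mm over their backs; the gripper's body (76 mm by 85 mm) begins 54 mm behind the grasp point. The pads swing forward as they close: fully open they stand 13 mm farther back than shut.
Start: joints at [1.148, 0.477, 0.022, 1.555, -0.011, 1.109, -0.083], TCP at [0.209, -0.642, 0.242] pointing down, gripper open.
Joint ranges: [-2.96, 2.96], [-0.34, 2.1], [-1.41, 1.46], [0.24, 2.44], [-1.37, 4.51], [0.17, 1.92], [-2.96, 2.96]. Speed limits (rad/s): [2.39, 2.39, 3.14, 3.14, 3.14, 3.14, 3.14].

## Interface

Orientations are given as a rotation vector (axis times angle).
In Python, from bench import r gives the robot as it stands.
- The arm moves only by the tool send_rows, never from a script. Its argument "deltas" is a list of rows, each a list of 7 numbers: the opening, from 0 (shut) to 1 (fully open), then the shift along the tool's x, y, z as a fraction of full scale, then the turn, a rotation vector about the tool's x, y, z as a fraction of full scale. In form: [[hand, x, y, z, ax, ay, az], ...]. A call has 1 to 20 rows; each row is the pose to reach, as a shift and turn from the pose commanded when the call began, along the tool's axes at that moment, turning the shorter way round; what a row does not reach only later rows make up. Full scale, the value 1, is 150 mm for a shift and 180 degrees for a turn. A row lasts 1/12 s, in which the tool goes at most 41.7 mm and 7.16 degrees, less where a joint would pass 70% of its speed; a pose out of reach is approached as far as the arm can. A call with a number of a shift or a turn outside -1 to 1 is refused whole. A call with a gripper value outside its range is refused whole. The fingers move at their own pace and stop on an object; "squeeze" is the grip in N (left out, the last holds). Time passes only in rows, so rows that repeat a pose let the fingers close. It gives the time, the measured TCP pose, the force and the opening at its end, in the units of the state.
- r.get_obs(): the state, without advancing time (a new reading comes with each control period).
- r.grab_frame(name): name is "side" or "top" or "wrist"; returns a dict with "pixels" (480x640x3 uint8, red, green, blue), "camera_matrix" (3x3 intrinsics, pixels), "rvec" (rotation vector, rad) and "tvec" (3), from world to camera coordinates, as OpenCV has them. Camera axes: x right, y down, z forward; pixel columns grow to the right and rows downward; lengths in m; the calibration is good to about 2 mm. A picture is of the moment at which its call begins. There is no depth.
- r.hand_in(): hands the job in, once; it reports no verdict.
The state is a dict: "clock": time; "joints": joint angles; "qvel": joint speeds; "tau": joint torques, N m; "tcp_pos": TCP position; "orientation": TCP orientation; "contact_force": force on the tool from outside, world axes, zero at the start; "moment": the same for the moment, N m; "grip_width": finger opening in m.
Only numpy, scipy, OpenCV 4.12 (cv2) and the standard library are available. Lean on these libraries where they do the work, as an engineer would, in place of code of your own. Each camera call takes 0.05 s, during which the arm holds its last target. There are 200 camera calls.

## Task

Put the polishing bar and the wooden ring clamp away: lay both flat side by side in the open lower drawer of the little bench chest, without dropping them in, and then push the drawer fully home. Leave the drilled block, spirit lamp, graver and pliers where they are.

Things in the scene. Friction and masses are not known exactly. Their poses are not given: they have to be found in the camera images.
- polish_bar: bar of polishing compound, a plain box 34 wide (its x) x 96 long (its y) x 32 mm high, one end brown and the rest in a pale paper sleeve; 0.15 to 0.3 kg. Origin: centre of its underside, z up. It lies on the bench left of the chest.
- wood_ring_clamp: wooden ring clamp: two wooden jaws side by side, 110 mm long (along its y), with a brass collar round the middle; 26 mm wide (its x) over the jaws, 31 mm wide over the collar (the middle 12 mm), 21 mm high; about 0.05 kg. Origin: centre of its underside, z up. It lies on the bench left of the chest; the bar and the clamp may lie either way about.
- tool_chest: wooden chest fixed to the bench, 290 mm wide (its y), 165 mm deep, 166 mm high. Origin: foot of the middle of its front face at bench height; its x points into the chest, -x out of its front towards the robot. The drawer runs out of the front below 60 mm; above it the front is shut, with two knobs 22 mm out, 104 mm up, 68 mm either side of the middle. A tin and a canister stand on its top.
- chest_lip (a point): middle of the lower front edge of the chest's top board, 150 mm above the bench. The board (290 mm wide and a little more) overhangs the chest's front by 36 mm here, so a gripper working at the drawer must lean back towards the robot, fingers pointing forward and down.
- tool_drawer (a joint): how far the lower drawer is open, m: 0 shut (home), 0.148 at its stop. It starts 0.134 to 0.148 open, slides along the chest's x with about 2 N of friction, stays where it is left, has no spring.
- drawer_floor (a point): centre of the drawer's inner floor, 10 mm above the bench; moves with the drawer; axes as the chest's. Inside it is 142 mm (x) by 250 mm (y). Its sides and back rise 36 mm above this floor, its front (12 mm thick) 40 mm; the chest's lower edge above the drawer is 50 mm above this floor.
- drawer_handle (a point): middle of the drawer's brass bar handle, 100 mm long along the chest's y, 35 mm out from the drawer's front and 30 mm above the bench; moves with the drawer.
- drill_block: dark drilled wooden block, a bystander, 30 x 150 x 32 mm, lying left of everything; origin: centre of its underside
- spirit_lamp: spirit lamp, a bystander, 81 mm across, 66 mm high, right of the chest; origin: centre of its underside
- graver_1: graver with a wooden handle, a bystander, 25 x 144 x 29 mm, long along its y, on the bench nearer the robot than the bar and clamp; origin: under its centre
- pliers_red: pliers, a bystander, 135 long (its x) x 37 x 8 mm, on the bench nearer the robot; origin: under their centre

How it is judged:
On the way:
1. both lie flat and released in the drawer while it is still open (more than 8 cm) (x of polish_bar in the frame of drawer_floor between -0.06 and 0.06 m and y of polish_bar in the frame of drawer_floor between -0.12 and 0.12 m and z of polish_bar in the frame of drawer_floor between -0.006 and 0.01 m and angle between each of polish_bar, wood_ring_clamp's own z axis and vertical below 0.2 rad and contact force between the fingers and polish_bar below 0.1 N and linear speed of each of polish_bar, wood_ring_clamp below 0.03 m/s and x of wood_ring_clamp in the frame of drawer_floor between -0.06 and 0.06 m and y of wood_ring_clamp in the frame of drawer_floor between -0.12 and 0.12 m and z of wood_ring_clamp in the frame of drawer_floor between -0.006 and 0.01 m and contact force between the fingers and wood_ring_clamp below 0.1 N and value of joint tool_drawer above 0.08 m), for 0.2 s.
At the end, for the whole second after the job is handed in: The polishing bar and the ring clamp both lie flat on the drawer's floor (within 0.2 rad, same way up as they lay, undersides less than 10 mm above it), released and at rest, and the drawer is home to within 5 mm (x of polish_bar in the frame of drawer_floor between -0.06 and 0.06 m and y of polish_bar in the frame of drawer_floor between -0.12 and 0.12 m and z of polish_bar in the frame of drawer_floor between -0.006 and 0.01 m and angle between each of polish_bar, wood_ring_clamp's own z axis and vertical below 0.2 rad and contact force between the fingers and polish_bar below 0.1 N and linear speed of each of polish_bar, wood_ring_clamp below 0.03 m/s and x of wood_ring_clamp in the frame of drawer_floor between -0.06 and 0.06 m and y of wood_ring_clamp in the frame of drawer_floor between -0.12 and 0.12 m and z of wood_ring_clamp in the frame of drawer_floor between -0.006 and 0.01 m and contact force between the fingers and wood_ring_clamp below 0.1 N and value of joint tool_drawer below 0.005 m and velocity of joint tool_drawer below 0.01 m/s); the robot touches nothing.
It fails at once if the polishing bar is let fall more than about 4 cm (faster than 0.9 m/s while nothing holds it) (contact force between each of the arm, the fingers and polish_bar below 0.05 N and linear speed of polish_bar above 0.9 m/s).
It fails at once if the ring clamp is let fall more than about 4 cm (faster than 0.9 m/s while nothing holds it) (contact force between each of the arm, the fingers and wood_ring_clamp below 0.05 N and linear speed of wood_ring_clamp above 0.9 m/s).
It fails at once if the drilled block, spirit lamp, graver or pliers moved more than 3 cm (distance of any of drill_block, spirit_lamp, graver_1, pliers_red from where it was at the start of the episode above 0.03 m).
It also fails if it takes over 72 s, if anything falls off the work surface, if the arm or the gripper's body presses on something with over 40 N, if the wrist force passes 120 N, or if a joint passes its speed limit or range.

## Working session

There is one attempt and no reset: what is moved stays moved. The work goes in short steps, Python scripts to look and compute and a tool call to move; the robot and the scene stay as the last step left them, time stands still between calls to the robot, and variables do not carry over. Pictures are saved under pics/ and viewed, about 8 in all and at most 12, crops included, and the job is handed in when it is done.

Besides the shell and the picture viewer there is one more tool, called as a command line: name --pt "numbers of a row" for each row, then --argument value for the rest. send_rows: Moves the arm, as the interface text tells. Shift numbers are shares of 150 mm and turn numbers shares of 180 degrees, none past 1 either way. Its arguments: {"type":"object","properties":{"deltas":{"type":"array","items":{"type":"array","items":{"type":"number"}}},"squeeze":{"type":"number"}},"required":["deltas"]}

```bash
ls; mkdir -p pics; python3 - <<'E'
from bench import r
import cv2
o=r.get_obs(); print(o)
for n in ("top","side"):
    f=r.grab_frame(n); cv2.imwrite(f"pics/{n}0.png",f["pixels"][:,:,::-1]); print(n,f["camera_matrix"],f["rvec"],f["tvec"])
E
```

```text
pics
{'clock': 0.0, 'joints': array([ 1.14788855,  0.47777219,  0.02234088,  1.55647102, -0.01150811,
        1.1093068 , -0.08309542]), 'qvel': array([ 2.11389607e-04,  9.87332124e-04,  8.88053623e-04,  1.15736944e-03,
       -6.18692806e-04,  5.84602086e-04, -3.30557297e-05]), 'tau': array([-4.97675937e-04, -5.96438026e+01,  1.60768960e+00, -2.81189364e+01,
        1.24645833e-02,  9.53784096e-03,  1.07227901e-06]), 'tcp_pos': array([ 0.20880954, -0.64127631,  0.24133618]), 'orientation': array([-3.10098967e+00, -4.92213251e-01,  6.48755993e-04]), 'contact_force': array([ 0.95270145, -0.03921205, -0.13100145]), 'moment': array([ 0.01339997, -0.05015408, -0.00687136]), 'grip_width': 0.08537456490295106}
top [[613.0996685    0.         322.74581072]
 [  0.         613.0996685  238.11022775]
 [  0.           0.           1.        ]] [ 2.27194409 -1.66623066  0.32072926] [-0.18364493  0.51547237  1.44837936]
side [[453.62606684   0.         316.00948244]
 [  0.         453.62606684 243.83770252]
 [  0.           0.           1.        ]] [ 2.15122853 -0.53304319  0.24163483] [-0.4778635   0.22083412  1.26444805]
```

View pics/top0.png

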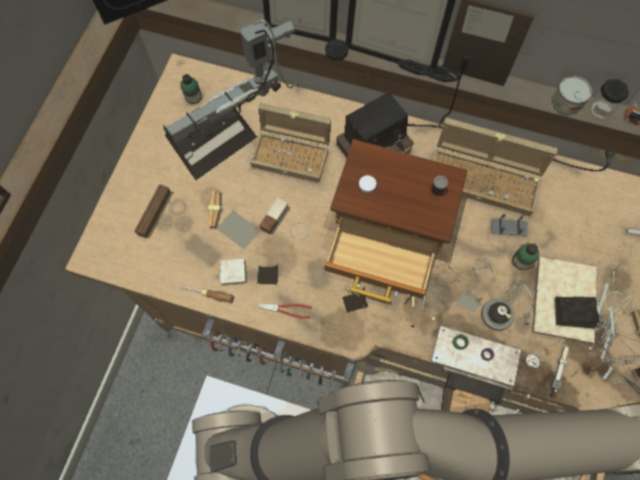

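View pics/side0.png

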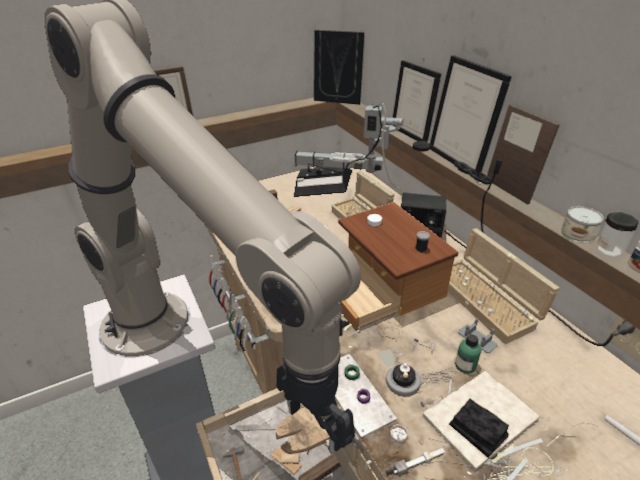

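The top view shows the bar at about (274,215) with its brown end lower left, the clamp at (214,208), and the drill block at (153,211). The graver is at (208,294), the pliers at (286,309), the chest top spans (333-467, 144-242), the open drawer is at (382,260) and its handle at (371,288). The side view shows the arm out right and the bar and clamp hidden.

```bash
cat > h.py <<'E'
import numpy as np, cv2
from scipy.spatial.transform import Rotation as R
def ray(f,uv,z):
    """pixels -> world points on plane z"""
    uv=np.atleast_2d(np.float32(uv)); K=f["camera_matrix"]; Rm=cv2.Rodrigues(np.float64(f["rvec"]))[0]
    c=-Rm.T@np.ravel(f["tvec"]); d=np.c_[uv,np.ones(len(uv))]@np.linalg.inv(K).T@Rm
    return c+d*((z-c[2])/d[:,2])[:,None]
def proj(f,p):
    return cv2.projectPoints(np.float64(p).reshape(-1,1,3),np.float64(f["rvec"]),np.float64(f["tvec"]),f["camera_matrix"],None)[0].reshape(-1,2)
E
python3 - <<'E'
from bench import r
from h import *
np.set_printoptions(precision=4,suppress=True)
f=r.grab_frame("top")
for n,uv,z in [("board BL BR FR FL",[(353,144),(467,174),(450,242),(333,207)],.166),("handle ends",[(353,291),(390,299)],.03),("drawer front top ext",[(327,264),(425,293)],.05),("bar",[(274,215)],.032),("clamp",[(214,208)],.021),("clamp ends",[(216,191),(211,226)],.021),("block",[(153,211)],.032),("graver",[(208,294)],.02),("pliers",[(286,309)],.008),("lamp",[(498,315)],.03)]:
    print(n,ray(f,uv,z)[:,:2].tolist())
Rm=cv2.Rodrigues(f["rvec"])[0]; print("cam",-Rm.T@f["tvec"])
im=f["pixels"][:,:,::-1]
c=cv2.resize(im[130:330,120:460],None,fx=2.35,fy=2.35,interpolation=cv2.INTER_CUBIC); cv2.imwrite("pics/c1.png",c)
E
```

```text
board BL BR FR FL [[0.7925529162345976, -0.024175027015363226], [0.7956717064527028, -0.321765249677031], [0.6035880873294669, -0.3226898978620161], [0.6074434078247152, -0.02756935196885979]]
handle ends [[0.45752870476695195, -0.12952305201513103], [0.4654930073861032, -0.22532582455896022]]
drawer front top ext [[0.5006042082721431, -0.046274835971770845], [0.5009402765340015, -0.3049343954094242]]
bar [[0.5968385638331981, 0.1325987688923585]]
clamp [[0.5718938945964552, 0.2971670251886939]]
clamp ends [[0.6214372386557938, 0.3105571790563328], [0.5199313922819843, 0.28557296951154343]]
block [[0.5101492100812337, 0.4468789663647053]]
graver [[0.3409040892593699, 0.22400702109580062]]
pliers [[0.3664437487758357, 0.02175771845136132]]
lamp [[0.5069271514683263, -0.4957835297378472]]
cam [-0.001  -0.1928  1.5363]
```

View pics/c1.png

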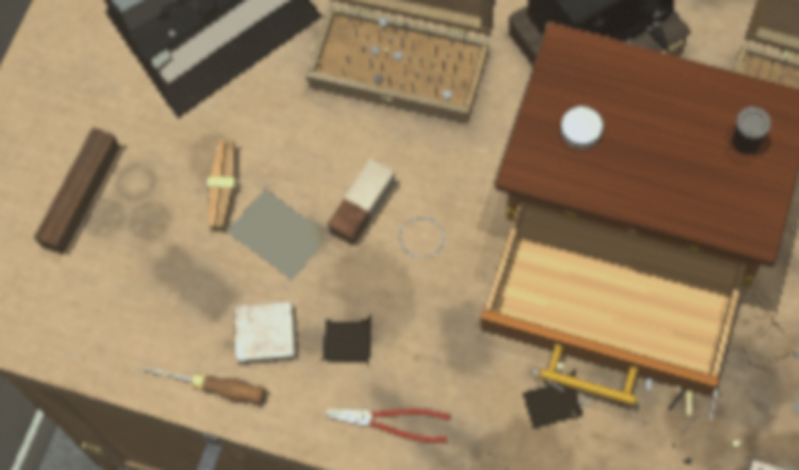

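The crop shows the bar's brown end pointing towards the robot and the clamp nearly along x, with nothing else close to either one. I'll measure both with masks and then go above the bar.

```bash
python3 - <<'E'
from bench import r
from h import *
np.set_printoptions(precision=4,suppress=True)
f=r.grab_frame("top"); im=f["pixels"]
for n,(x0,y0,x1,y1),z in [("bar",(255,190,295,238),.032),("clamp",(203,185,226,232),.021)]:
    roi=cv2.cvtColor(im[y0:y1,x0:x1],cv2.COLOR_RGB2LAB).astype(float)
    bg=np.median(roi.reshape(-1,3),0) if n=="clamp" else np.median(cv2.cvtColor(im[225:240,285:310],cv2.COLOR_RGB2LAB).reshape(-1,3),0)
    m=(np.linalg.norm((roi-bg)*[.6,1,1],axis=2)>13).astype(np.uint8)
    cs=max(cv2.findContours(m,cv2.RETR_EXTERNAL,2)[0],key=cv2.contourArea).reshape(-1,2)+[x0,y0]
    w=ray(f,cs,z)[:,:2].astype(np.float32)
    print(n,cv2.minAreaRect(w),np.degrees(np.arctan2(*cv2.fitLine(w,2,0,.01,.01)[:2,0][::-1])))
o=r.get_obs();T=R.from_rotvec(o["orientation"]);print(T.as_matrix())
E
```

```text
bar ((0.5836412310600281, 0.13635897636413574), (0.06497520208358765, 0.12356152385473251), 83.15360260009766) -8.21917
clamp ((0.5624880790710449, 0.2867828905582428), (0.11801724880933762, 0.04231071472167969), 26.605222702026367) 25.793228
[[ 0.9509  0.3096 -0.0005]
 [ 0.3096 -0.9509  0.001 ]
 [-0.0001 -0.0011 -1.    ]]
```

send_rows --pt "1 0.9 -0.62 -0.2 0 0 0.1" --pt "1 0.9 -0.62 -0.2 0 0 0.1" --pt "1 0.9 -0.62 -0.2 0 0 0.1" --pt "1 0.9 -0.62 -0.2 0 0 0.1" --pt "1 0.9 -0.62 -0.2 0 0 0.1"

```text
clock: 0.62
tcp_pos: [0.3166, -0.5047, 0.2738]
orientation: [-3.139, -0.02, -0.008]
contact_force: [1.5, 0.9, 0.0]
grip_width: 0.0855
```

send_rows --pt "1 0.9 -1 -0.1 0 0 0" --pt "1 0.9 -1 -0.1 0 0 0" --pt "1 0.9 -1 -0.1 0 0 0" --pt "1 0.9 -1 -0.1 0 0 0" --pt "1 0.9 -1 -0.1 0 0 0"

```text
clock: 1.03
tcp_pos: [0.4452, -0.3591, 0.2876]
orientation: [-3.141, -0.004, -0.001]
contact_force: [0.1, -0.1, 0.0]
grip_width: 0.0854
```

send_rows --pt "1 0 -1 0 0 0 0" --pt "1 0 -1 0 0 0 0" --pt "1 0 -1 0 0 0 0" --pt "1 0 -1 0 0 0 0"

```text
clock: 1.37
tcp_pos: [0.4434, -0.207, 0.2872]
orientation: [-3.14, -0.008, 0.0]
contact_force: [-0.3, 0.1, -0.5]
grip_width: 0.0852
```

send_rows --pt "1 0.1 -1 0 0 0 0" --pt "1 0.1 -1 0 0 0 0" --pt "1 0.1 -1 0 0 0 0" --pt "1 0.1 -1 0 0 0 0"

```text
clock: 1.7
tcp_pos: [0.4583, -0.0572, 0.2876]
orientation: [-3.141, -0.008, -0.001]
contact_force: [-0.4, 0.5, -0.1]
grip_width: 0.0855
```

send_rows --pt "1 0.2 -1 0 0 0 0" --pt "1 0.2 -1 0 0 0 0" --pt "1 0.2 -1 0 0 0 0" --pt "1 0.2 -1 0 0 0 0" --pt "1 0.2 -1 0 0 0 0"

```text
clock: 2.12
tcp_pos: [0.4885, 0.0956, 0.2877]
orientation: [-3.138, -0.016, -0.002]
contact_force: [0.1, 0.4, 0.1]
grip_width: 0.0858
```

```bash
python3 - <<'E'
from bench import r
from h import *
np.set_printoptions(precision=4,suppress=True)
f=r.grab_frame("wrist"); cv2.imwrite("pics/w1.png",f["pixels"][:,:,::-1])
Rm=cv2.Rodrigues(f["rvec"])[0]; print("cam",-Rm.T@f["tvec"],Rm[2],r.get_obs()["tcp_pos"],proj(f,[[.59,.133,.03],[.57,.297,.02]]))
E
```

```text
cam [0.5552 0.0953 0.4193] [-0.2641  0.0001 -0.9645] [0.4883 0.0919 0.2873] [[286.4328 103.393 ]
 [138.5334 122.0544]]
```

View pics/w1.png

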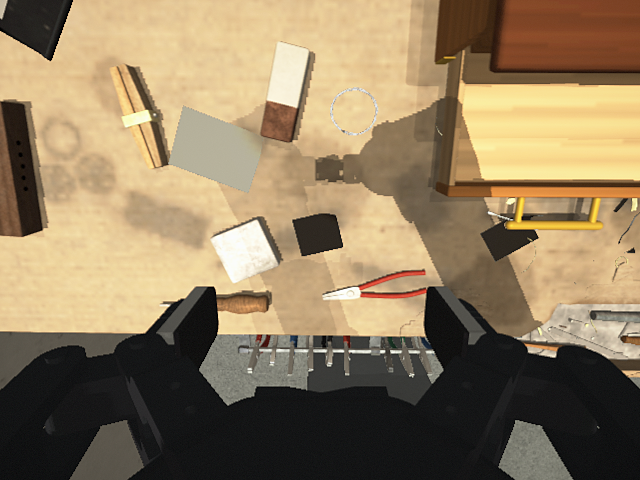

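The wrist view shows the bar at (286,92), near end at (278,138) in brown, and the clamp from (122,66) to (158,165) with its collar at (138,117). The drawer's left inner wall is near column 465, the drawer front around row 187 and the handle at (555,226).

```bash
python3 - <<'E'
from bench import r
from h import *
np.set_printoptions(precision=4,suppress=True)
f=r.grab_frame("wrist"); im=f["pixels"]
P=lambda uv,z: ray(f,uv,z)[:,:2]
# edges picked by hand, refined by view: bar top face, clamp ends
b=P([(278,41),(310,47),(265,101),(300,108)],.032); print("bar pts",b, "width",np.linalg.norm(b[1]-b[0]),"yaw",np.degrees(np.arctan2(*(b[0]-b[2])[::-1])),np.degrees(np.arctan2(*(b[1]-b[3])[::-1])))
c=P([(122,66),(158,165),(138,118)],.021); print("clamp",c,np.linalg.norm(c[1]-c[0]),np.degrees(np.arctan2(*(c[0]-c[1])[::-1])))
print("drawer front top outer edge",P([(440,195),(636,195)],.05),"inner wall left top",P([(465,60),(452,180)],.046),"handle",P([(507,226),(603,226)],.035))
print("drawer front inner top edge",P([(455,183),(636,183)],.05))
C=cv2.resize(im[25:185,90:330],None,fx=3.3,fy=3.3,interpolation=cv2.INTER_CUBIC)[:,:,::-1].copy()
cv2.imwrite("pics/c2.png",C)
E
```

```text
bar pts [[0.6483 0.1356]
 [0.6431 0.1034]
 [0.5916 0.1506]
 [0.5849 0.114 ]] width 0.03257174137637645 yaw -14.895250483005222 -10.338731128414969
clamp [[0.6262 0.3015]
 [0.5239 0.2757]
 [0.5742 0.2916]] 0.10551459279513958 14.16886456679571
drawer front top outer edge [[ 0.4966 -0.0362]
 [ 0.4981 -0.2461]] inner wall left top [[ 0.6294 -0.0491]
 [ 0.5122 -0.0489]] handle [[ 0.4591 -0.1214]
 [ 0.4599 -0.231 ]]
drawer front inner top edge [[ 0.5095 -0.0509]
 [ 0.5109 -0.2429]]
```

View pics/c2.png

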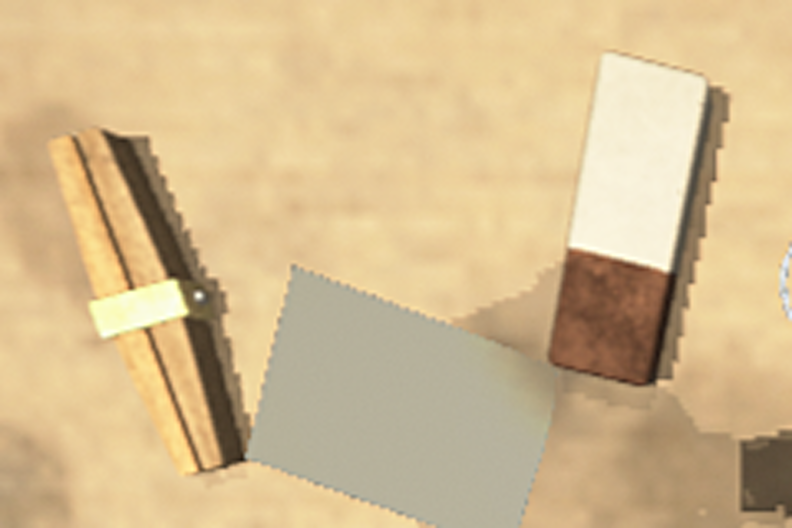

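```bash
python3 - <<'E'
from bench import r
from h import *
np.set_printoptions(precision=4,suppress=True)
f=r.grab_frame("wrist")
P=lambda uv,z: ray(f,np.float32(uv)/3.3+[90,25],z)[:,:2]
b=P([(602,53),(708,80),(550,362),(648,385)],.032); ax=(b[0]+b[1]-b[2]-b[3])/2
print(b,"c",b.mean(0),"len",np.linalg.norm(ax),"w",np.linalg.norm(b[0]-b[1]),np.linalg.norm(b[2]-b[3]),np.degrees(np.arctan2(ax[1],ax[0])))
c=P([(78,140),(202,470),(138,310)],.021);ax=c[0]-c[1];print(c,c[:2].mean(0),np.linalg.norm(ax),np.degrees(np.arctan2(ax[1],ax[0])))
E
```

```text
[[0.648  0.1376]
 [0.6407 0.1054]
 [0.5575 0.1575]
 [0.5504 0.1258]] c [0.5992 0.1316] len 0.09265107029093475 w 0.0330013710594198 0.03249354041047455 -12.59132355941353
[[0.6252 0.3067]
 [0.5216 0.2803]
 [0.5737 0.2949]] [0.5734 0.2935] 0.10687769728385113 14.284221397986194
```

```bash
cat >> h.py <<'E'
def go(r,p,yaw,tilt):
    """row numbers (shift/150mm, turn/180deg) from the present pose to TCP p, yaw (deg, world), lean-back tilt (deg)"""
    o=r.get_obs(); T=R.from_rotvec(o["orientation"])
    G=R.from_euler("z",yaw,degrees=True)*R.from_euler("x",180,degrees=True)*R.from_euler("y",tilt,degrees=True)
    d=T.inv().apply(np.array(p)-o["tcp_pos"])/.15; w=(T.inv()*G).as_rotvec()/np.pi
    print("row",np.round(np.r_[d,w],3),"tcp",np.round(o["tcp_pos"],4))
E
python3 - <<'E'
from bench import r
from h import *
a=np.radians(-12.6); g=np.array([.599,.1316])-.018*np.array([np.cos(a),np.sin(a)]); print(g)
go(r,[*g,.14],-12.6,20)
E
```

```text
[0.5814335  0.13552658]
row [ 0.623 -0.319  0.979 -0.012  0.111  0.07 ] tcp [0.4881 0.0877 0.287 ]
```

send_rows --pt "1 0.62 -0.32 0.98 -0.012 0.111 0.07" --pt "1 0.62 -0.32 0.98 -0.012 0.111 0.07" --pt "1 0.62 -0.32 0.98 -0.012 0.111 0.07" --pt "1 0.62 -0.32 0.98 -0.012 0.111 0.07" --pt "1 0.62 -0.32 0.98 -0.012 0.111 0.07" --pt "1 0.62 -0.32 0.98 -0.012 0.111 0.07" --pt "1 0.62 -0.32 0.98 -0.012 0.111 0.07" --pt "1 0.62 -0.32 0.98 -0.012 0.111 0.07"

```text
clock: 2.93
tcp_pos: [0.5814, 0.1347, 0.1407]
orientation: [3.037, -0.341, 0.537]
contact_force: [-0.5, -0.4, 0.2]
grip_width: 0.0856
```

```bash
python3 - <<'E'
from bench import r
from h import *
f=r.grab_frame("wrist"); im=f["pixels"][:,:,::-1].copy()
for p in proj(f,[[.5814,.1355,.032],[.599,.1316,.032]]): cv2.circle(im,tuple(int(v) for v in p),4,(255,0,0),1)
cv2.imwrite("pics/w2.png",im)
go(r,[.5814,.1355,.018],-12.6,20)
E
```

```text
row [-0.288 -0.003  0.773  0.    -0.001 -0.001] tcp [0.5818 0.1348 0.1417]
```

View pics/w2.png

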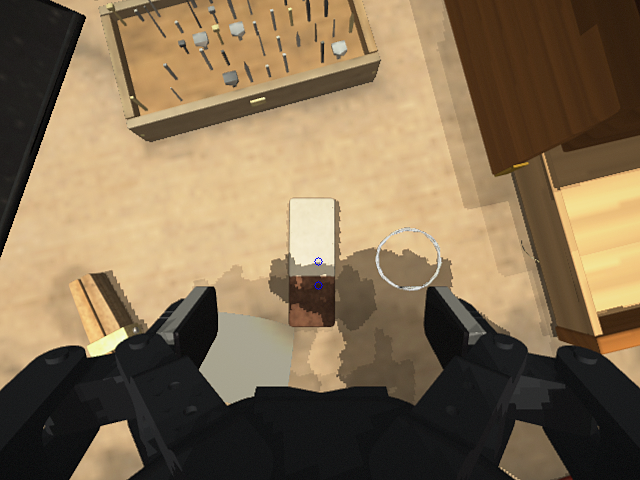

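The wrist view shows the bar in line with the tool, spanning columns 290-332 and rows 198-326. Its centre is about 7 px (5 mm) left of the jaw centre, so I'll correct for that and descend.

send_rows --pt "1 -0.14 -0.033 0.38 0 0 0" --pt "1 -0.22 -0.033 0.6 0 0 0" --pt "1 -0.29 -0.033 0.773 0 0 0" --pt "1 -0.29 -0.033 0.773 0 0 0" --pt "1 -0.29 -0.033 0.773 0 0 0" --pt "0.2 -0.29 -0.033 0.773 0 0 0" --pt "0.2 -0.29 -0.033 0.773 0 0 0" --pt "0.2 -0.29 -0.033 0.773 0 0 0" --pt "0.2 -0.29 -0.033 0.773 0 0 0" --pt "0.2 -0.29 -0.033 0.773 0 0 0" --pt "0.2 -0.29 -0.033 0.773 0 0 0" --pt "0.2 -0.29 -0.033 0.773 0 0 0" --squeeze 50

```text
clock: 3.98
tcp_pos: [0.5823, 0.1415, 0.0182]
orientation: [3.039, -0.341, 0.541]
contact_force: [-4.5, 0.3, 10.0]
grip_width: 0.0333
```

send_rows --pt "0.2 0.05 0 -0.13 0 0 0" --pt "0.2 0.14 0 -0.38 0 0 0" --pt "0.2 0.26 0 -0.7 0 0 0" --pt "0.2 0.26 0 -0.7 0 0 0" --pt "0.2 0.26 0 -0.7 0 0 0"

```text
clock: 4.4
tcp_pos: [0.5841, 0.1416, 0.1327]
orientation: [3.041, -0.343, 0.548]
contact_force: [0.3, -0.4, -2.4]
grip_width: 0.0331
```

```bash
python3 - <<'E'
from bench import r
from h import *
print(r.get_obs()["grip_width"],r.get_obs()["contact_force"],r.get_obs()["joints"])
go(r,[.50,.02,.14],0,20)
E
```

```text
0.03307659775897975 [ 0.26483283 -0.40088131 -2.38809773] [-0.39407424  0.37419908 -0.07416391  2.06963204  0.5545852   0.47628426
 -2.72253131]
row [-0.326  0.914 -0.179  0.023 -0.002 -0.067] tcp [0.5841 0.1416 0.1327]
```

send_rows --pt "0.2 -0.33 0.91 -0.18 0.023 -0.002 -0.067" --pt "0.2 -0.33 0.91 -0.18 0.023 -0.002 -0.067" --pt "0.2 -0.33 0.91 -0.18 0.023 -0.002 -0.067" --pt "0.2 -0.33 0.91 -0.18 0.023 -0.002 -0.067" --pt "0.2 -0.33 0.91 -0.18 0.023 -0.002 -0.067" --pt "0.2 -0.33 0.91 -0.18 0.023 -0.002 -0.067"

```text
clock: 4.9
tcp_pos: [0.4947, 0.0176, 0.1348]
orientation: [3.092, -0.005, 0.53]
contact_force: [0.5, 1.2, -2.4]
grip_width: 0.0329
```

send_rows --pt "0.2 0 1 0 0 0 0" --pt "0.2 0 1 0 0 0 0" --pt "0.2 0 1 0 0 0 0" --pt "0.2 0 1 0 0 0 0" --pt "0.2 0 1 0 0 0 0"

```text
clock: 5.32
tcp_pos: [0.4971, -0.1362, 0.1359]
orientation: [3.091, -0.013, 0.534]
contact_force: [0.5, 0.7, -2.8]
grip_width: 0.033
```

```bash
python3 - <<'E'
from bench import r
from h import *
f=r.grab_frame("wrist"); im=f["pixels"][:,:,::-1].copy(); cv2.imwrite("pics/w3.png",im)
print(r.get_obs()["joints"],r.get_obs()["grip_width"])
go(r,[.506,-.215,.09],0,20)
E
```

```text
[ 0.5096602   0.26082129 -0.3777519   2.24683421  0.14652359  0.31542943
 -1.54817214] 0.03296881648349916
row [-0.045  0.547  0.309  0.001  0.002 -0.002] tcp [ 0.4973 -0.1328  0.1358]
```

View pics/w3.png

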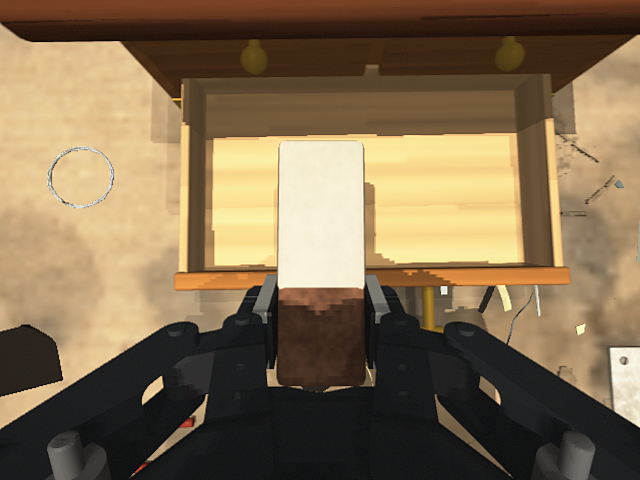

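The wrist view shows the bar held straight, spanning columns 279-364 and rows 140-388. The open drawer lies below it, with its floor at columns 210-525 and its front board at rows 268-287. The knobs are at (254,55) and (510,53).

```bash
python3 - <<'E'
from bench import r
from h import *
np.set_printoptions(precision=4,suppress=True)
f=r.grab_frame("wrist");zb=r.get_obs()["tcp_pos"][2]-.018
P=lambda uv,z: print(z,ray(f,np.float32(uv),z)[:,:2].tolist())
P([(279,142),(364,142),(279,385),(364,385)],zb+.032)
P([(206,269),(522,267)],.05);P([(212,262),(523,262),(213,137),(516,132)],.01);P([(175,290),(570,284)],.05); P([(190,78),(550,74)],.046)
E
```

```text
0.14991842668713773 [[0.5615497079149204, -0.11747573836518466], [0.5613741337311988, -0.15067672489223163], [0.46938893898520523, -0.1177320418194706], [0.46917063317000224, -0.14926669705008377]]
0.05 [[0.5095473398870971, -0.05722358567935748], [0.5095769056621003, -0.26816247555467565]]
0.01 [[0.5138375608661816, -0.048735144333860975], [0.5123473454385894, -0.2923770525976206], [0.6139497236852285, -0.047835193427314085], [0.6167942498016034, -0.2918597033343576]]
0.05 [[0.49581089995819244, -0.03692959251973739], [0.49811339651927683, -0.2996193743668711]]
0.046 [[0.6437657066878715, -0.04216827204599474], [0.645474951877355, -0.2970225505692603]]
```

```bash
python3 - <<'E'
from bench import r
from h import *
go(r,[.515,-.205,.1],0,20)
go(r,[.562,-.205,.09],0,20)
go(r,[.562,-.205,.0295],0,20)
E
```

```text
row [ 0.03   0.497  0.266  0.001  0.002 -0.   ] tcp [ 0.4975 -0.1303  0.1359]
row [ 0.303  0.497  0.434  0.001  0.002 -0.   ] tcp [ 0.4975 -0.1303  0.1359]
row [ 0.168  0.496  0.814  0.001  0.002 -0.   ] tcp [ 0.4975 -0.1303  0.1359]
```

send_rows --pt "0.2 0.03 0.25 0.14 0 0 0" --pt "0.2 0.03 0.5 0.27 0 0 0" --pt "0.2 0.03 0.5 0.27 0 0 0" --pt "0.2 0.15 0.5 0.35 0 0 0" --pt "0.2 0.3 0.5 0.435 0 0 0" --pt "0.2 0.3 0.5 0.435 0 0 0" --pt "0.2 0.3 0.5 0.435 0 0 0"

```text
clock: 6.0
tcp_pos: [0.563, -0.2014, 0.0899]
orientation: [3.095, 0.009, 0.535]
contact_force: [-0.3, 0.9, -2.4]
grip_width: 0.0333
```

```bash
python3 - <<'E'
from bench import r
from h import *
print(r.get_obs()["joints"],r.get_obs()["contact_force"])
go(r,[.562,-.205,.0295],0,20)
E
```

```text
[ 0.56577238  0.45798835 -0.33511561  2.08733209  0.17390938  0.29243718
 -1.43604095] [-0.34049216  0.89127725 -2.43242489]
row [-0.141  0.023  0.377 -0.     0.002  0.002] tcp [ 0.563  -0.2014  0.0899]
```

send_rows --pt "0.2 -0.05 0.02 0.13 0 0 0" --pt "0.2 -0.1 0.02 0.26 0 0 0" --pt "0.2 -0.13 0.02 0.35 0 0 0" --pt "0.2 -0.14 0.02 0.377 0 0 0" --pt "0.2 -0.14 0.02 0.377 0 0 0" --pt "0.2 -0.14 0.02 0.377 0 0 0"

```text
clock: 6.5
tcp_pos: [0.5608, -0.2064, 0.0306]
orientation: [3.094, 0.005, 0.536]
contact_force: [0.1, -0.1, -3.2]
grip_width: 0.0333
```

send_rows --pt "0.2 -0.005 0 0.014 0 0 0" --pt "0.2 -0.005 0 0.014 0 0 0" --pt "0.2 -0.005 0 0.014 0 0 0"

```text
clock: 6.75
tcp_pos: [0.5613, -0.2075, 0.029]
orientation: [3.093, 0.003, 0.537]
contact_force: [-0.7, -0.2, -2.1]
grip_width: 0.0336
```

send_rows --pt "0.2 -0.003 0 0.007 0 0 0" --pt "0.2 -0.003 0 0.007 0 0 0" --pt "0.65 -0.003 0 0.007 0 0 0" --pt "0.65 -0.003 0 0.007 0 0 0" --pt "0.65 -0.003 0 0.007 0 0 0" --pt "0.65 -0.003 0 0.007 0 0 0"

```text
clock: 7.25
tcp_pos: [0.5615, -0.2077, 0.0275]
orientation: [3.093, 0.003, 0.537]
contact_force: [0.4, -0.4, 0.5]
grip_width: 0.0556
```

send_rows --pt "0.65 0.05 0 -0.14 0 0 0" --pt "0.65 0.14 0 -0.38 0 0 0" --pt "0.65 0.1 0 -0.6 0 0 0" --pt "0.65 0.05 0 -0.8 0 0 0" --pt "0.65 0.05 0 -0.9 0 0 0" --pt "0.65 0.05 0 -0.9 0 0 0"

```text
clock: 7.75
tcp_pos: [0.5232, -0.2085, 0.1601]
orientation: [3.089, 0.001, 0.542]
contact_force: [-0.3, -0.5, 0.1]
grip_width: 0.0555
```

```bash
python3 - <<'E'
from bench import r
from h import *
f=r.grab_frame("wrist"); im=f["pixels"][:,:,::-1].copy(); cv2.imwrite("pics/w4.png",im)
print(r.get_obs()["joints"])
go(r,[.5,-.04,.2],0,0)
E
```

```text
[ 0.87380723  0.33902721 -0.63806388  2.10637889  0.24895252  0.43400351
 -1.48197116]
row [-5.000e-02 -1.121e+00 -3.170e-01  1.000e-03 -1.100e-01  0.000e+00] tcp [ 0.5232 -0.2083  0.1586]
```

View pics/w4.png

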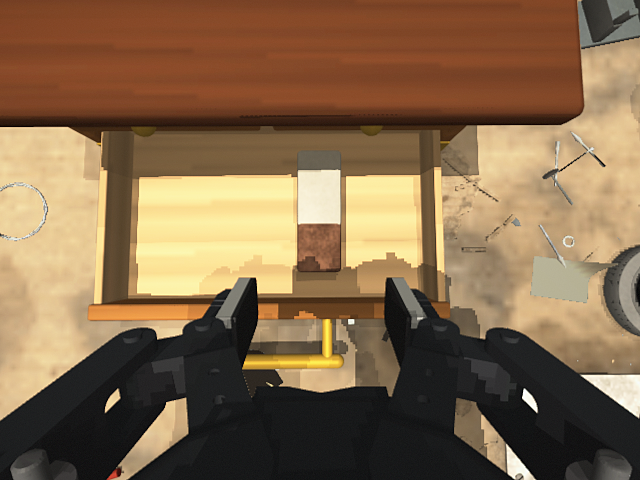

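The wrist view shows the bar lying flat and square on the drawer floor, columns 298-341 and rows 150-272, with clear floor to its left. Next is the clamp.

send_rows --pt "1 0 -1 0 0 0 0" --pt "1 0 -1 0 0 0 0" --pt "1 0 -1 0 0 0 0" --pt "1 0 -1 0 0 0 0"

```text
clock: 8.13
tcp_pos: [0.5224, -0.0529, 0.1557]
orientation: [-3.095, -0.008, -0.537]
contact_force: [0.6, 0.9, -0.5]
grip_width: 0.0855
```

send_rows --pt "1 0 -1 0 0 0 0" --pt "1 0 -1 0 0 0 0" --pt "1 0 -1 0 0 0 0" --pt "1 0 -1 0 0 0 0"

```text
clock: 8.47
tcp_pos: [0.5222, 0.0982, 0.1555]
orientation: [-3.095, -0.011, -0.537]
contact_force: [0.7, 0.4, 0.0]
grip_width: 0.0852
```

```bash
python3 - <<'E'
from bench import r
from h import *
print(r.get_obs()["joints"])
go(r,[.554,.24,.14],14.3,20)
E
```

```text
[ 0.05583839  0.25872478 -0.48671984  2.19636228  0.58847834  0.46015496
 -2.45970291]
row [ 0.171 -0.944  0.171  0.026  0.002 -0.073] tcp [0.5222 0.0982 0.1555]
```

send_rows --pt "1 0.17 -0.94 0.17 0.026 0.002 -0.073" --pt "1 0.17 -0.94 0.17 0.026 0.002 -0.073" --pt "1 0.17 -0.94 0.17 0.026 0.002 -0.073" --pt "1 0.17 -0.94 0.17 0.026 0.002 -0.073" --pt "1 0.17 -0.94 0.17 0.026 0.002 -0.073" --pt "1 0.17 -0.94 0.17 0.026 0.002 -0.073"

```text
clock: 8.97
tcp_pos: [0.5541, 0.2356, 0.1387]
orientation: [-3.032, -0.379, -0.532]
contact_force: [-0.1, -1.0, -0.0]
grip_width: 0.0854
```

```bash
python3 - <<'E'
from bench import r
from h import *
print(r.get_obs()["joints"])
go(r,[.554,.29,.14],14.3,20)
E
```

```text
[-0.13303133  0.39857998 -0.51724882  2.057438    0.69042981  0.4958149
 -2.4817616 ]
row [ 0.086 -0.352  0.021  0.001  0.001 -0.   ] tcp [0.5541 0.2356 0.1387]
```

send_rows --pt "1 0.086 -0.352 0.02 0 0 0" --pt "1 0.086 -0.352 0.02 0 0 0" --pt "1 0.086 -0.352 0.02 0 0 0" --pt "1 0.086 -0.352 0.02 0 0 0"

```text
clock: 9.3
tcp_pos: [0.5545, 0.2875, 0.1411]
orientation: [-3.034, -0.375, -0.534]
contact_force: [-0.1, -0.5, 0.3]
grip_width: 0.0853
```

```bash
python3 - <<'E'
from bench import r
from h import *
f=r.grab_frame("wrist"); im=f["pixels"][:,:,::-1].copy()
for p in proj(f,[[.554,.29,.021],[.5735,.2935,.021]]): cv2.circle(im,tuple(int(v) for v in p),4,(255,0,0),1)
cv2.imwrite("pics/w5.png",im)
go(r,[.554,.29,.016],14.3,20)
E
```

```text
row [-0.282 -0.029  0.784  0.002  0.    -0.001] tcp [0.5547 0.2863 0.141 ]
```

View pics/w5.png

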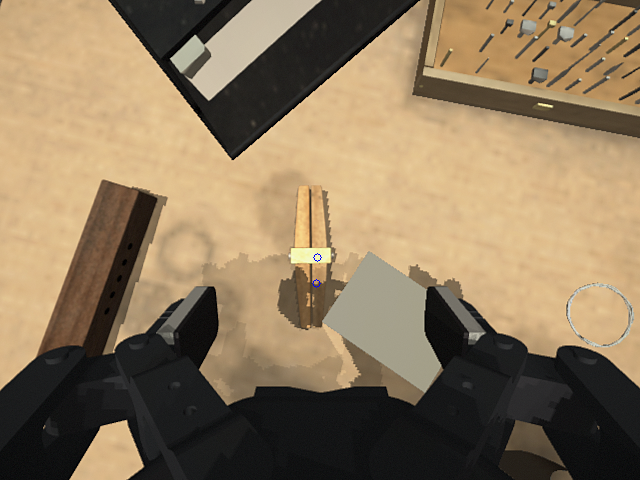

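The wrist view shows the clamp in line with the tool at column 311, collar at row 255, spanning rows 186-330. It sits about 8 mm left of the jaw centre line, so I'll shift and grip on the near jaws.

send_rows --pt "1 -0.09 -0.052 0.26 0 0 0" --pt "1 -0.18 -0.052 0.52 0 0 0" --pt "1 -0.26 -0.052 0.72 0 0 0" --pt "1 -0.282 -0.052 0.784 0 0 0" --pt "1 -0.282 -0.052 0.784 0 0 0" --pt "0.15 -0.282 -0.052 0.784 0 0 0" --pt "0.15 -0.282 -0.052 0.784 0 0 0" --pt "0.15 -0.282 -0.052 0.784 0 0 0" --pt "0.15 -0.282 -0.052 0.784 0 0 0" --pt "0.15 -0.282 -0.052 0.784 0 0 0" --pt "0.15 -0.282 -0.052 0.784 0 0 0" --pt "0.15 -0.282 -0.052 0.784 0 0 0" --pt "0.15 -0.282 -0.052 0.784 0 0 0" --squeeze 35

```text
clock: 10.43
tcp_pos: [0.5543, 0.2952, 0.018]
orientation: [-3.033, -0.373, -0.538]
contact_force: [-1.9, -2.2, 6.1]
grip_width: 0.0225
```

send_rows --pt "0.15 0.05 0 -0.13 0 0 0" --pt "0.15 0.14 0 -0.38 0 0 0" --pt "0.15 0.27 0 -0.74 0 0 0" --pt "0.15 0.27 0 -0.74 0 0 0" --pt "0.15 0.27 0 -0.74 0 0 0"

```text
clock: 10.85
tcp_pos: [0.5562, 0.2973, 0.1406]
orientation: [-3.028, -0.371, -0.547]
contact_force: [-0.6, 0.1, -0.5]
grip_width: 0.0228
```

```bash
python3 - <<'E'
from bench import r
from h import *
f=r.grab_frame("wrist"); im=f["pixels"][:,:,::-1].copy()
cv2.imwrite("pics/w6.png",im[120:480,80:560])
print(r.get_obs()["joints"],r.get_obs()["grip_width"])
go(r,[.51,.15,.145],0,20)
E
```

```text
[-0.28769544  0.43057171 -0.4599608   2.00007078  0.70863645  0.52952438
 -2.58780673] 0.022345414043851933
row [-0.478  0.873 -0.225 -0.026 -0.002  0.073] tcp [0.555  0.2962 0.1379]
```

View pics/w6.png

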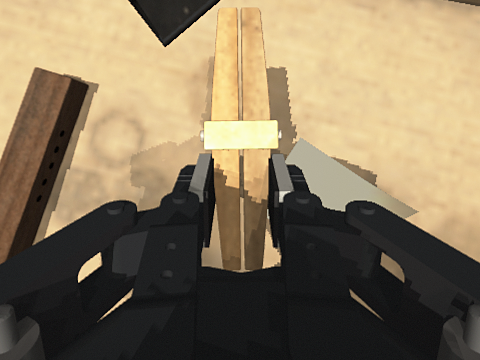

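The crop shows the clamp held straight between the pads on its near jaws, with the collar just ahead of them. I'll carry it to the drawer.

send_rows --pt "0.15 -0.478 0.873 -0.225 -0.026 -0.002 0.073" --pt "0.15 -0.478 0.873 -0.225 -0.026 -0.002 0.073" --pt "0.15 -0.478 0.873 -0.225 -0.026 -0.002 0.073" --pt "0.15 -0.478 0.873 -0.225 -0.026 -0.002 0.073" --pt "0.15 -0.478 0.873 -0.225 -0.026 -0.002 0.073" --pt "0.15 -0.478 0.873 -0.225 -0.026 -0.002 0.073"

```text
clock: 11.4
tcp_pos: [0.5076, 0.1471, 0.1414]
orientation: [3.092, -0.002, 0.533]
contact_force: [1.0, 0.9, -0.8]
grip_width: 0.0225
```

send_rows --pt "0.15 0 1 0 0 0 0" --pt "0.15 0 1 0 0 0 0" --pt "0.15 0 1 0 0 0 0" --pt "0.15 0 1 0 0 0 0" --pt "0.15 0 1 0 0 0 0"

```text
clock: 11.82
tcp_pos: [0.5084, -0.0059, 0.1418]
orientation: [3.091, -0.01, 0.532]
contact_force: [-1.1, -0.0, -0.4]
grip_width: 0.0223
```

```bash
python3 - <<'E'
from bench import r
from h import *
print(r.get_obs()["joints"],r.get_obs()["grip_width"])
go(r,[.51,-.12,.11],0,20)
go(r,[.555,-.12,.09],0,20)
E
```

```text
[ 0.23472142  0.23843564 -0.42162605  2.26115977  0.45915257  0.35793362
 -2.14385521] 0.02233881397420144
row [-0.057  0.759  0.208  0.002  0.003 -0.002] tcp [ 0.5084 -0.0059  0.1418]
row [ 0.181  0.757  0.434  0.002  0.003 -0.002] tcp [ 0.5084 -0.0059  0.1418]
```

send_rows --pt "0.15 0 0.38 0.1 0 0 0" --pt "0.15 -0.04 0.77 0.2 0 0 0" --pt "0.15 -0.04 0.77 0.2 0 0 0" --pt "0.15 -0.04 0.77 0.2 0 0 0" --pt "0.15 0.08 0.77 0.32 0 0 0" --pt "0.15 0.18 0.77 0.434 0 0 0" --pt "0.15 0.18 0.77 0.434 0 0 0" --pt "0.15 0.18 0.77 0.434 0 0 0"

```text
clock: 12.48
tcp_pos: [0.5567, -0.1138, 0.0901]
orientation: [3.095, 0.006, 0.535]
contact_force: [-0.5, -0.1, -0.5]
grip_width: 0.0223
```

```bash
python3 - <<'E'
from bench import r
from h import *
go(r,[.555,-.12,.030],0,20)
E
```

```text
row [-0.145  0.041  0.373 -0.     0.002  0.001] tcp [ 0.5567 -0.1138  0.0901]
```

send_rows --pt "0.15 -0.05 0.03 0.13 0 0 0" --pt "0.15 -0.1 0.03 0.26 0 0 0" --pt "0.15 -0.13 0.03 0.35 0 0 0" --pt "0.15 -0.145 0.03 0.373 0 0 0" --pt "0.15 -0.145 0.03 0.373 0 0 0" --pt "0.15 -0.148 0.03 0.38 0 0 0" --pt "0.15 -0.15 0.03 0.387 0 0 0" --pt "0.15 -0.15 0.03 0.387 0 0 0"

```text
clock: 13.15
tcp_pos: [0.5551, -0.1205, 0.0297]
orientation: [3.093, 0.002, 0.538]
contact_force: [-0.4, 0.1, -0.4]
grip_width: 0.0226
```

send_rows --pt "0.15 -0.003 0 0.007 0 0 0" --pt "0.15 -0.005 0 0.013 0 0 0" --pt "0.15 -0.005 0 0.013 0 0 0"

```text
clock: 13.4
tcp_pos: [0.5565, -0.1206, 0.0284]
orientation: [3.092, 0.003, 0.543]
contact_force: [-1.0, 0.7, 6.5]
grip_width: 0.0223
```

send_rows --pt "0.55 0 0 0 0 0 0" --pt "0.55 0 0 0 0 0 0" --pt "0.55 0 0 0 0 0 0" --pt "0.55 0 0 0 0 0 0" --pt "0.55 0 0 0 0 0 0"

```text
clock: 13.82
tcp_pos: [0.5546, -0.1206, 0.0267]
orientation: [3.093, 0.002, 0.536]
contact_force: [0.3, 0.4, -0.0]
grip_width: 0.0471
```

send_rows --pt "0.55 0.05 0 -0.14 0 0 0" --pt "0.55 0.14 0 -0.38 0 0 0" --pt "0.55 0.1 0 -0.6 0 0 0" --pt "0.55 0.05 0 -0.8 0 0 0" --pt "0.55 0.05 0 -0.95 0 0 0" --pt "0.55 0.05 0 -0.95 0 0 0"

```text
clock: 14.32
tcp_pos: [0.5139, -0.1213, 0.1666]
orientation: [3.089, 0.001, 0.542]
contact_force: [0.3, -0.5, 0.4]
grip_width: 0.0468
```

```bash
python3 - <<'E'
from bench import r
from h import *
np.set_printoptions(precision=4,suppress=True)
f=r.grab_frame("wrist"); im=f["pixels"][:,:,::-1].copy()
cv2.imwrite("pics/w7.png",im)
print(r.get_obs()["joints"],r.get_obs()["grip_width"])
go(r,[.42,-.17,.10],0,30)
E
```

```text
[ 0.9391  0.3243 -0.9105  2.1747  0.5231  0.4629 -1.9075] 0.04651784543744192
row [-0.738  0.322  0.197  0.001  0.056  0.   ] tcp [ 0.5141 -0.1215  0.1652]
```

View pics/w7.png

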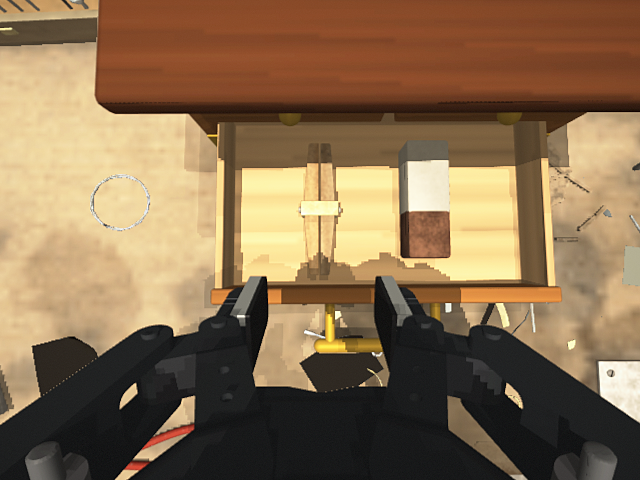

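The wrist view shows the clamp (columns 301-340, rows 143-280) and the bar (columns 400-450, rows 138-258) flat side by side in the open drawer. Next I go behind the handle with the jaws shut, tool vertical at first because of reach.

```bash
python3 - <<'E'
from bench import r
from h import *
go(r,[.42,-.175,.13],0,0)
E
```

```text
row [-0.67   0.356  0.009  0.001 -0.11  -0.   ] tcp [ 0.5141 -0.1215  0.1652]
```

send_rows --pt "0 -0.67 0.356 0.01 0 -0.11 0" --pt "0 -0.67 0.356 0.01 0 -0.11 0" --pt "0 -0.67 0.356 0.01 0 -0.11 0" --pt "0 -0.67 0.356 0.01 0 -0.11 0" --pt "0 -0.67 0.356 0.01 0 -0.11 0" --pt "0 -0.67 0.356 0.01 0 -0.11 0"

```text
clock: 14.87
tcp_pos: [0.4204, -0.1731, 0.1277]
orientation: [3.14, 0.003, -0.001]
contact_force: [0.8, 1.2, -1.0]
grip_width: -0.0001
```

```bash
python3 - <<'E'
from bench import r
from h import *
print(r.get_obs()["joints"])
go(r,[.42,-.175,.027],0,0)
E
```

```text
[ 1.01072654  0.41742756 -0.90050275  2.12535511  0.46000396  0.80276462
 -1.74602411]
row [-0.002  0.011  0.672  0.001  0.     0.001] tcp [ 0.4204 -0.1731  0.1277]
```

send_rows --pt "0 0 0.01 0.25 0 0 0" --pt "0 0 0.01 0.5 0 0 0" --pt "0 0 0.01 0.67 0 0 0" --pt "0 0 0.01 0.67 0 0 0" --pt "0 0 0.01 0.67 0 0 0"

```text
clock: 15.28
tcp_pos: [0.4195, -0.1742, 0.0276]
orientation: [3.141, 0.006, -0.005]
contact_force: [0.5, -0.2, 0.4]
grip_width: 0.0001
```

```bash
python3 - <<'E'
from bench import r
from h import *
print(r.get_obs()["joints"])
go(r,[.42,-.175,.03],0,20)
E
```

```text
[ 0.85958723  0.58139182 -0.73385858  2.18327974  0.68574452  0.62268942
 -1.94119136]
row [ 0.003  0.005 -0.016  0.     0.112  0.001] tcp [ 0.4195 -0.1742  0.0276]
```

send_rows --pt "0 0.05 0 0 0 0.02 0" --pt "0 0.1 0 0 0 0.04 0" --pt "0 0.14 0 0 0 0.06 0" --pt "0 0.19 0 0 0 0.08 0" --pt "0 0.24 0 0 0 0.1 0" --pt "0 0.3 0 0 0 0.111 0" --pt "0 0.36 0 0 0 0.111 0" --pt "0 0.42 0 0 0 0.111 0" --pt "0 0.48 0 0 0 0.111 0" --pt "0 0.54 0 0 0 0.111 0" --pt "0 0.6 0 0 0 0.111 0" --pt "0 0.66 0 0 0 0.111 0" --pt "0 0.66 0 0 0 0.111 0"

```text
clock: 16.37
tcp_pos: [0.522, -0.1756, 0.0297]
orientation: [3.09, 0.003, 0.549]
contact_force: [1.2, -1.6, 0.8]
grip_width: -0.0001
```

```bash
python3 - <<'E'
from bench import r
from h import *
print(r.get_obs()["joints"])
go(r,[.575,-.175,.028],0,26)
go(r,[.6,-.175,.028],0,26)
E
```

```text
[ 0.79102221  0.5842137  -0.63804324  2.20634685  1.19663421  0.25412399
 -2.41673902]
row [ 0.328 -0.003  0.132  0.001  0.032  0.001] tcp [ 0.522  -0.1756  0.0297]
row [ 0.484 -0.003  0.19   0.001  0.032  0.001] tcp [ 0.522  -0.1756  0.0297]
```

send_rows --pt "0 0.05 0 0.018 0 0 0" --pt "0 0.1 0 0.036 0 0 0" --pt "0 0.15 0 0.055 0 0 0" --pt "0 0.2 0 0.073 0 0 0" --pt "0 0.25 0 0.091 0 0 0" --pt "0 0.3 0 0.11 0 0 0" --pt "0 0.34 0 0.124 0 0 0" --pt "0 0.34 0 0.124 0 0 0"

```text
clock: 17.03
tcp_pos: [0.575, -0.1753, 0.0279]
orientation: [3.093, 0.003, 0.545]
contact_force: [0.6, 0.9, 0.4]
grip_width: 0.0001
```

```bash
python3 - <<'E'
from bench import r
from h import *
print(r.get_obs()["joints"],r.get_obs()["contact_force"])
f=r.grab_frame("wrist"); im=f["pixels"]; hsv=cv2.cvtColor(im,cv2.COLOR_RGB2HSV)
m=cv2.inRange(hsv,(20,180,120),(30,255,255)); n,l,s,c=cv2.connectedComponentsWithStats(m)
for i in range(1,n):
    if s[i,4]>40: print(s[i],ray(f,[[s[i,0],s[i,1]+s[i,3]/2]],.03))
E
```

```text
[ 0.78180176  0.65556115 -0.68591226  2.09128751  1.11352744  0.33996238
 -2.32825596] [0.59895284 0.86714874 0.36548648]
[626  64  14  17 167] [[ 0.67466869 -0.30862482  0.03      ]]
[200 179  17  32 234] [[ 0.62034764 -0.12485288  0.03      ]]
[ 177  179  267   98 3229] [[ 0.60635793 -0.11564927  0.03      ]]
```

send_rows --pt "0 0.03 0 0.011 0 0 0" --pt "0 0.05 0 0.018 0 0 0" --pt "0 0.05 0 0.018 0 0 0"

```text
clock: 17.33
tcp_pos: [0.5811, -0.1754, 0.0274]
orientation: [3.093, 0.003, 0.542]
contact_force: [0.6, 0.1, -0.5]
grip_width: -0.0001
```

send_rows --pt "0 0.02 0 0.007 0 0 0" --pt "0 0.025 0 0.009 0 0 0" --pt "0 0.025 0 0.009 0 0 0"

```text
clock: 17.58
tcp_pos: [0.5831, -0.1756, 0.0267]
orientation: [3.093, 0.002, 0.537]
contact_force: [-5.3, 1.1, 0.2]
grip_width: 0.0001
```

send_rows --pt "0 0.013 0 0.005 0 0 0" --pt "0 0.013 0 0.005 0 0 0" --pt "0 0.013 0 0.005 0 0 0"

```text
clock: 17.83
tcp_pos: [0.5835, -0.1758, 0.0258]
orientation: [3.093, 0.001, 0.532]
contact_force: [-8.8, 0.2, 1.7]
grip_width: -0.0001
```

The force is rising while the position stays at 0.583, so the drawer has hit its stop. I'll back off and check.

send_rows --pt "0 -0.1 0 -0.036 0 0 0" --pt "0 -0.3 0 -0.11 0 0 0" --pt "0 -0.5 0 -0.18 0 0 0" --pt "0 -0.45 0 -0.5 0 0 0" --pt "0 -0.4 0 -0.8 0 0 0" --pt "0 -0.4 0 -0.9 0 0 0" --pt "0 -0.4 0 -0.9 0 0 0"

```text
clock: 18.42
tcp_pos: [0.4861, -0.1775, 0.1399]
orientation: [3.087, -0.003, 0.553]
contact_force: [0.7, -0.8, -0.5]
grip_width: -0.0
```

```bash
python3 - <<'E'
from bench import r
from h import *
f=r.grab_frame("wrist"); im=f["pixels"][:,:,::-1].copy(); cv2.imwrite("pics/w8.png",im)
o=r.get_obs();print(o["tcp_pos"],o["contact_force"],o["clock"])
print("home 0 / 5mm / 10mm open: handle, front face at bench rows", proj(f,[[.607-d,-.175,.03] for d in(0,.005,.01)]),proj(f,[[.642-d,-.175,.05] for d in(0,.005,.01)]),proj(f,[[.642,-.25,.0],[.642,-.1,.06]]))
E
```

```text
[ 0.48584341 -0.17771631  0.13778429] [ 0.18757332 -0.34769436 -1.21021912] 18.4667
home 0 / 5mm / 10mm open: handle, front face at bench rows [[315.38147866 126.1512441 ]
 [315.39176242 132.51400897]
 [315.40207965 138.89748621]] [[315.03566215  67.66290708]
 [315.04604926  74.35955291]
 [315.0564725   81.07949236]] [[402.90937235 100.31021376]
 [205.3079991   59.42079136]]
```

View pics/w8.png

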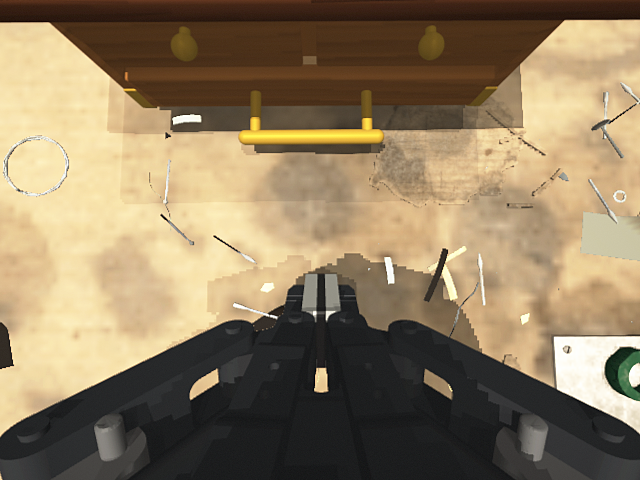

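The view shows the drawer nearly or fully shut. The handle is at row 137 (columns 240-383), with a lighter band at rows 68-82 where the front's top edge may stand proud of the chest face. My estimate for home puts the handle about 10 mm farther in. The push may have stopped because something on the wrist met the board lip, so I'll measure the edges numerically.

```bash
python3 - <<'E'
from bench import r
from h import *
np.set_printoptions(precision=4,suppress=True,linewidth=150)
f=r.grab_frame("wrist"); im=f["pixels"]; g=cv2.cvtColor(im,cv2.COLOR_RGB2GRAY)
for c in (160,210,340,460,490):
    print(c,[int(v) for v in np.median(g[15:130,c-3:c+4],axis=1)])
for n,z,rows in [("z.05",.05,(68,74,80,84)),("z.06",.06,(56,60,64,68,72)),("z0",0,(100,105,108)),("lip .15",.15,(18,20,22)),("handle .03",.03,(132,137,141))]:
    print(n,[(q,round(ray(f,[[340,q]],z)[0,0],4)) for q in rows])
print(ray(f,[[184,44],[431,43]],.104))
E
```

```text
160 [31, 28, 37, 49, 56, 54, 51, 51, 52, 53, 54, 54, 55, 55, 55, 56, 54, 54, 54, 55, 55, 57, 54, 52, 50, 50, 50, 50, 50, 51, 51, 52, 51, 51, 52, 52, 54, 55, 56, 54, 52, 48, 49, 49, 50, 51, 52, 52, 52, 53, 61, 64, 67, 66, 68, 68, 69, 70, 72, 73, 72, 71, 69, 63, 59, 55, 52, 52, 53, 54, 55, 56, 56, 56, 54, 53, 52, 54, 55, 56, 58, 58, 56, 53, 54, 54, 53, 55, 59, 61, 76, 81, 74, 122, 166, 174, 172, 172, 172, 173, 174, 175, 176, 177, 177, 179, 179, 178, 177, 175, 174, 172, 174, 175, 178]
210 [29, 30, 39, 49, 52, 53, 53, 53, 53, 54, 56, 57, 56, 56, 56, 55, 54, 55, 56, 56, 55, 53, 53, 54, 54, 54, 53, 53, 53, 53, 53, 53, 52, 52, 53, 55, 56, 55, 53, 52, 50, 50, 51, 51, 52, 53, 53, 53, 52, 57, 64, 68, 67, 68, 69, 70, 71, 73, 73, 74, 74, 72, 69, 61, 56, 52, 54, 53, 55, 55, 57, 56, 55, 53, 54, 55, 55, 55, 55, 57, 58, 58, 56, 55, 55, 54, 54, 54, 55, 62, 71, 72, 70, 69, 69, 68, 70, 70, 70, 71, 71, 73, 72, 72, 73, 75, 74, 75, 74, 75, 75, 74, 75, 75, 65]
340 [28, 39, 49, 56, 57, 57, 56, 55, 53, 53, 54, 55, 55, 56, 56, 55, 54, 55, 55, 55, 56, 55, 55, 54, 52, 50, 49, 50, 51, 51, 52, 52, 51, 52, 53, 54,
[... 1151 characters left out ...]
8, 122, 126, 128, 128, 123, 114, 113, 109, 115, 108, 116, 122, 121, 121, 117, 122, 124, 123, 122, 122, 126, 124, 114, 100, 183, 204, 209]
z.05 [(68, np.float64(0.6399)), (74, np.float64(0.6355)), (80, np.float64(0.6311)), (84, np.float64(0.6281))]
z.06 [(56, np.float64(0.6426)), (60, np.float64(0.6398)), (64, np.float64(0.6369)), (68, np.float64(0.6341)), (72, np.float64(0.6313))]
z0 [(100, np.float64(0.6406)), (105, np.float64(0.6362)), (108, np.float64(0.6336))]
lip .15 [(18, np.float64(0.603)), (20, np.float64(0.6022)), (22, np.float64(0.6013))]
handle .03 [(132, np.float64(0.601)), (137, np.float64(0.5971)), (141, np.float64(0.594))]
[[ 0.6221 -0.1042  0.104 ]
 [ 0.6228 -0.2395  0.104 ]]
```

The edges give a chest face at x≈0.637 and a drawer front at ≈0.632, with the handle check agreeing, so it is about 5 mm short. At that pose the camera mount sat right at the lip (x≈0.602). I'll push again with more lean, which moves the mount about 16 mm clear.

```bash
python3 - <<'E'
from bench import r
from h import *
print(r.get_obs()["joints"])
go(r,[.55,-.175,.03],0,26)
E
```

```text
[ 1.17673829  0.42709392 -1.0404465   2.21131206  0.72032361  0.44384744
 -1.94728143]
row [ 0.164 -0.019  0.811  0.002  0.033 -0.   ] tcp [ 0.4852 -0.1772  0.1358]
```

send_rows --pt "0 0.05 -0.02 0.25 0 0.01 0" --pt "0 0.1 -0.02 0.5 0 0.02 0" --pt "0 0.16 -0.02 0.75 0 0.033 0" --pt "0 0.164 -0.02 0.81 0 0.033 0" --pt "0 0.164 -0.02 0.81 0 0.033 0" --pt "0 0.164 -0.02 0.81 0 0.033 0"

```text
clock: 19.02
tcp_pos: [0.5493, -0.1708, 0.0259]
orientation: [3.061, 0.009, 0.699]
contact_force: [0.6, 0.1, -0.9]
grip_width: 0.0002
```

```bash
python3 - <<'E'
from bench import r
from h import *
o=r.get_obs();print(o["joints"],o["contact_force"])
go(r,[.58,-.175,.03],0,26)
E
```

```text
[ 0.81107413  0.62999192 -0.67365468  2.21251654  1.72408161  0.24121164
 -2.91710515] [ 0.57816091  0.10244409 -0.88961814]
row [0.196 0.029 0.064 0.    0.002 0.002] tcp [ 0.5493 -0.1708  0.0259]
```

send_rows --pt "0 0 0 0 0 0 -0.03" --pt "0 0 0 0 0 0 -0.06" --pt "0 0.06 0.01 0.02 0 0 -0.06" --pt "0 0.12 0.02 0.04 0 0 -0.06" --pt "0 0.18 0.03 0.064 0 0 -0.06" --pt "0 0.18 0.03 0.064 0 0 -0.06"

```text
clock: 19.52
tcp_pos: [0.5793, -0.1758, 0.0304]
orientation: [3.007, 0.291, 0.689]
contact_force: [-0.2, -0.2, 0.6]
grip_width: 0.0001
```

```bash
python3 - <<'E'
from bench import r
from h import *
o=r.get_obs();print(o["joints"],o["contact_force"])
go(r,[.595,-.175,.03],10.8,26)
E
```

```text
[ 0.73567718  0.62571781 -0.59786098  2.15006651  1.54400551  0.20447816
 -2.56837824] [-0.21960843 -0.23878315  0.61881864]
row [0.092 0.013 0.048 0.026 0.004 0.007] tcp [ 0.5793 -0.1758  0.0304]
```

send_rows --pt "0 0.025 0 0.012 0 0 0" --pt "0 0.05 0 0.025 0 0 0" --pt "0 0.05 0 0.025 0 0 0"

```text
clock: 19.77
tcp_pos: [0.5817, -0.1757, 0.028]
orientation: [3.009, 0.286, 0.677]
contact_force: [-7.0, -0.2, -2.3]
grip_width: -0.0001
```

send_rows --pt "0 0.03 0 0.015 0 0 0" --pt "0 0.05 0 0.025 0 0 0" --pt "0 0.05 0 0.025 0 0 0" --pt "0 0.05 0 0.025 0 0 0"

```text
clock: 20.1
tcp_pos: [0.584, -0.1766, 0.0246]
orientation: [3.01, 0.279, 0.662]
contact_force: [-18.6, -3.3, -3.5]
grip_width: 0.0002
```

```bash
python3 - <<'E'
from bench import r
from h import *
o=r.get_obs();print(o["joints"],o["contact_force"],o["moment"],o["tcp_pos"])
f=r.grab_frame("wrist"); c=-cv2.Rodrigues(f["rvec"])[0].T@np.ravel(f["tvec"]); print("cam",c)
E
```

```text
[ 0.7193129   0.63948904 -0.58999025  2.13179684  1.47446341  0.22151148
 -2.5095897 ] [-18.57252937  -3.2594202   -3.4920311 ] [-0.59741417  4.26104643 -0.42412319] [ 0.58396    -0.17659652  0.02461325]
cam [ 0.58829949 -0.16372526  0.17165948]
```

This push put 18.6 N on the handle. The camera was 14 mm clear of the lip, and the moment arm (~0.23 m) points to contact at fingertip level, so the drawer itself is at its stop. I'll back off and measure once more.

send_rows --pt "0 -0.1 0 -0.05 0 0 0" --pt "0 -0.28 0 -0.13 0 0 0" --pt "0 -0.45 0 -0.22 0 -0.03 0" --pt "0 -0.4 0 -0.5 0 -0.03 0" --pt "0 -0.35 0 -0.8 0 -0.03 0" --pt "0 -0.35 0 -0.95 0 -0.03 0" --pt "0 -0.35 0 -0.95 0 -0.03 0" --pt "0 -0.35 0 -0.95 0 -0.03 0"

```text
clock: 20.82
tcp_pos: [0.4846, -0.1832, 0.1383]
orientation: [3.027, 0.284, 0.543]
contact_force: [0.5, -0.8, 0.3]
grip_width: -0.0002
```

```bash
python3 - <<'E'
from bench import r
from h import *
np.set_printoptions(precision=4,suppress=True,linewidth=150)
f=r.grab_frame("wrist"); im=f["pixels"]; cv2.imwrite("pics/w9.png",im[:,:,::-1])
g=cv2.cvtColor(im,cv2.COLOR_RGB2GRAY).astype(int)
h=cv2.inRange(cv2.cvtColor(im,cv2.COLOR_RGB2HSV),(20,180,120),(30,255,255))
n,l,s,c=cv2.connectedComponentsWithStats(h)
for i in range(1,n):
    if s[i,4]>150: print("yellow",s[i],c[i])
for z in (.05,.06,.15,.03):
    u,v0=proj(f,[[.635,-.175,z]])[0]; print(z,"col",u)
# sample along a line of constant world y=-.145, z=.05 : x from .60 to .66
for y in (-.12,-.20):
    X=np.arange(.612,.656,.002); uv=proj(f,[[x,y,.05] for x in X]); print(y,[(round(x,3),int(g[int(round(v)),int(round(u))])) for x,(u,v) in zip(X,uv) if 0<=v<480])
    X=np.arange(.586,.610,.002); uv=proj(f,[[x,y+.005,.03] for x in X]); print("handle",[(round(x,3),[int(q) for q in im[int(round(v)),int(round(u))]]) for x,(u,v) in zip(X,uv) if 0<=v<480])
o=r.get_obs();print(o["tcp_pos"],o["contact_force"],o["joints"],o["clock"])
E
```

```text
yellow [ 246  101  144   51 1784] [316.9013 130.3649]
0.05 col 334.26130547340165
0.06 col 336.0779488294641
0.15 col 363.51733922888604
0.03 col 331.03559142820257
-0.12 [(np.float64(0.612), 74), (np.float64(0.614), 56), (np.float64(0.616), 53), (np.float64(0.618), 55), (np.float64(0.62), 58), (np.float64(0.622), 55), (np.float64(0.624), 54), (np.float64(0.626), 55), (np.float64(0.628), 56), (np.float64(0.63), 55), (np.float64(0.632), 55), (np.float64(0.634), 69), (np.float64(0.636), 76), (np.float64(0.638), 71), (np.float64(0.64), 69), (np.float64(0.642), 67), (np.float64(0.644), 56), (np.float64(0.646), 54), (np.float64(0.648), 53), (np.float64(0.65), 51), (np.float64(0.652), 53), (np.float64(0.654), 52), (np.float64(0.656), 53)]
handle [(np.float64(0.586), [235, 206, 153]), (np.float64(0.588), [237, 211, 156]), (np.float64(0.59), [239, 215, 161]), (np.float64(0.592), [240, 217, 164]), (np.float64(0.594), [237, 210, 159]), (np.float64(0.596), [236, 210, 161]), (np.float64(0.598), [217, 179, 125]), (np.float64(0.6), [215, 182, 135]), (np.float64(0.602), [197, 170, 133]), (np.float6
[... 594 characters left out ...]
0.648), 50), (np.float64(0.65), 50), (np.float64(0.652), 55), (np.float64(0.654), 58), (np.float64(0.656), 53)]
handle [(np.float64(0.586), [70, 60, 45]), (np.float64(0.588), [76, 63, 49]), (np.float64(0.59), [76, 64, 49]), (np.float64(0.592), [76, 64, 51]), (np.float64(0.594), [177, 135, 46]), (np.float64(0.596), [226, 174, 58]), (np.float64(0.598), [251, 218, 71]), (np.float64(0.6), [255, 244, 86]), (np.float64(0.602), [250, 215, 71]), (np.float64(0.604), [243, 190, 65]), (np.float64(0.606), [60, 52, 44]), (np.float64(0.608), [69, 60, 46]), (np.float64(0.61), [75, 63, 50])]
[ 0.4844 -0.1838  0.1397] [-0.2862 -0.8532  1.0272] [ 1.1752  0.4087 -1.0262  2.2147  0.7195  0.4332 -1.7523] 20.8667
```

The handle and front moved no more than 1–2 mm under 18.6 N, so the drawer is home. I'll do a quick bystander check and then hand in.

```bash
python3 - <<'E'
from bench import r
import cv2, numpy as np
a=cv2.imread("pics/top0.png").astype(int); f=r.grab_frame("top"); b=f["pixels"][:,:,::-1].astype(int)
for n,(x0,y0,x1,y1) in {"block":(130,180,175,240),"graver":(178,283,240,305),"pliers":(255,298,315,322),"lamp":(478,298,518,332)}.items():
    d=np.abs(a-b)[y0:y1,x0:x1].max(2); print(n,"share changed",(d>40).mean().round(3))
print(r.hand_in())
E
```

```text
block share changed 0.0
graver share changed 0.0
pliers share changed 0.0
lamp share changed 0.0
the job is handed in; nothing more can be done
None
```

I laid the polishing bar and the ring clamp flat side by side in the open drawer, pushed the drawer shut by its handle, backed off and handed in at about 21 s.

- **Placing:** The wrist picture before closing showed both lying flat, square and released, about 87 mm apart. Each was set down at floor level and the fingers then opened. I had no view into the drawer once it was shut.
- **Bystanders:** The drilled block, graver, pliers and lamp show no change in the top view between start and end.
- **Drawer home (not fully certain):** The drawer stopped at the same place under two pushes at different tool leans, the second reaching 18.6 N against about 2 N of friction. However, the wrist image puts its front about 4 mm proud of the chest face, with an uncertainty of 1–2 mm. I took the stop as home; that reading is close to the 5 mm limit.
- **First push:** My calculation had the wrist camera right at the board lip in the first push, so I repeated it with more lean and about 14 mm clearance. In getting there, the last joint came within 0.05 rad of its limit (-2.92 of -2.96) before I turned the tool away.

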